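# Lock the cat feeder into its sprung holder

## Robot

A 7-joint arm with a two-finger parallel gripper is mounted at the origin on the work surface. World frame = base frame: x ahead of the robot, y to its left, z up, the work surface at z = 0. Lengths are in m, angles in rad, forces in N, time in s.
With the tool pointing down it reaches from about 0.375 to 0.925 m from the base axis. Payload 3.1 kg.
Tool frame: the origin (TCP) lies on the centre line of the jaws, within the pads' length; the fingertips stand 8 mm ahead of it and the grasp point (between the pads) lies 11 mm behind it; z points along the fingers, y is the direction in which the jaws open and shut (so a half turn about z gives the same grasp; the last joint's range is limited). The gripper opens to 85 mm and grips with 20 to 120 N. Pads are 22 mm wide; open, the fingers measure 114 mm over their backs; the gripper's body (76 mm by 85 mm) begins 54 mm behind the grasp point. The pads swing forward as they close: fully open they stand 13 mm farther back than shut.
Start: joints at [1.091, 0.383, 0.044, 1.598, -0.018, 1.161, -0.05], TCP at [0.242, -0.603, 0.239] pointing down, gripper open.
Joint ranges: [-2.61, 2.61], [-0.41, 2.15], [-1.48, 1.57], [0, 2.5], [-1.57, 4.71], [0.05, 1.97], [-2.85, 2.85]. Speed limits (rad/s): [2.79, 2.79, 3.14, 3.14, 3.14, 3.14, 3.14].

## Interface

Orientations are given as a rotation vector (axis times angle).
In Python, from cell import r, vision, close_job gives the robot as it stands.
- The arm moves only by the tool step_arm, never from a script. Its argument "commands" is a list of rows, each a list of 3 entries, a list of its own where there are three numbers: the gripper command: -1 is shut, 1 is fully open, values between are in proportion, then the shift along the tool's x, y, z in cm, then the turn, a rotation vector about the tool's x, y, z in rad. In form: [[hand, [x, y, z], [wx, wy, wz]], ...]. A call has exactly 10 rows; each row shifts and turns the pose as measured when the row begins, along the tool's axes as they then stand; what a row does not reach is not made up. A row lasts 1/10 s, in which the tool goes at most 50 mm and 8.59 degrees, less where a joint would pass 70% of its speed; a pose out of reach is approached as far as the arm can. A call is refused whole if a number of a shift passes 5 or a number of a turn 0.15, either way. A call with a gripper value outside its range is refused whole. The fingers move at their own pace and stop on an object; the grip force is fixed at half the most. Time passes only in rows, so rows that do not move let the fingers close, or fill a call up. It gives the time, the measured TCP pose, the force and the opening at its end, in the units of the state.
- r.read_state(): the state, without advancing time (a new reading comes with each control period).
- vision.read_camera(name): name is "scene" or "top" or "wrist"; returns a dict with "color" (384x512x3 uint8, red, green, blue), "fx", "fy", "cx", "cy" (pixels), "xyz" and "rotation" of the camera in the world. Camera axes: x right, y down, z forward; pixel columns grow to the right and rows downward; lengths in m; the calibration is good to about 2 mm. A picture is of the moment at which its call begins. There is no depth.
- close_job(): hands the job in, once; it reports no verdict.
The state is a dict: "time": time; "qpos": joint angles; "joint_vel": joint speeds; "joint_efforts": joint torques, N m; "tool_pos": TCP position; "ee_rot": TCP orientation; "force": force on the tool from outside, world axes, zero at the start; "wrist_torque": the same for the moment, N m; "finger_gap": finger opening in m.
Only numpy, scipy, OpenCV 4.12 (cv2) and the standard library are available. Lean on these libraries where they do the work, as an engineer would, in place of code of your own. Each camera call takes 0.05 s, during which the arm holds its last target. There are 200 camera calls.

## Task

Fit the yellow cat feeder into the holder fixed to the table: hold it at an angle so that its tongue goes in under the blue lip, push it in against the sprung strip, lower it flat, and let go so that it springs back and its plain end is locked under the catch. Leave everything else on the table where it is.

Things in the scene. Friction and masses are not known exactly. Their poses are not given: they have to be found in the camera images.
- grip (a point): centre of the upright handle rib of the yellow feeder board (loose, about 0.3 kg). The board is 170 mm long (its x), 150 mm wide (y) and 15 mm thick, with two flush steel dishes. The rib stands across the middle of the board, 14 mm thick along x, 80 mm long along y, 39 mm high; this point is 34 mm above the board's underside. z is up. -x points to the tongue, +x to the plain heel edge
- tongue (a point): middle of the lower front edge of the feeder's tongue, level with the board's underside, 101 mm along -x from under the handle. The tongue is 120 mm wide, sticks out 16 mm in front of the board's shoulder, is flush with the underside, 6 mm thick, its front 8 mm only 4 mm thick. Axes as grip
- heel (a point): middle of the lower edge of the feeder's plain end, 85 mm along +x from under the handle. Axes as grip
- mouth (a point): on the floor of the holder (aluminium plate 226 x 180 x 6 mm fixed to the table, blue ends), 6 mm above the table, right below the middle of the blue lip's edge. z up, +x along the floor to the catch, -x into the groove: 12 mm high, 160 mm wide, lip 5 mm thick. Side guides: 8 mm high, inner faces at y = +-79 mm. Up to 17 degrees of tilt fits the groove; the feeder's shoulder stops on the lip
- catch (a point): on the holder's floor, 173 mm along +x from mouth, right below the middle of the edge of the blue catch (90 mm wide, underside 16.5 mm and top 20.5 mm above the floor). The wall under it stops the heel at x = 5 mm. Axes as mouth. The heel passes the catch only with the tongue over 13 mm in; tilted, the shoulder meets the lip early (14 degrees: 12 mm in; flat: 16 mm), so push on while lowering
- strip (a joint): black sprung strip across the groove: how far it is pushed in along the mouth's -x, in m, 0 to 0.014. At 0 its face is 6 mm inside the lip edge and it pushes back with 3 N, then 0.6 N more per mm. With the feeder let go and locked under the catch it stays at about 0.002
- pillpot: small amber pill pot with white cap, 32 mm across, 60 mm tall, between feeder and holder; origin at its underside
- waterbowl: steel water bowl, 100 mm across, 40 mm tall; origin at its underside
- foodcan: low food can with green label, 74 mm across, 45 mm tall; origin at its underside
- treatjar: glass treat jar with red cap, 50 mm across, 70 mm tall; origin at its underside
- brush: blue grooming brush, 175 mm long, lying pad down; origin at its underside
- cup: white cup, 66 mm across, 60 mm tall; origin at its underside
Not all that is in view belongs to the job. What is shaped like the part that bears grip but green or turquoise is not meant.

How it is judged:
On the way:
1. the tongue is at least 3 mm in under the lip while the feeder is tilted (over 4 degrees) (x of tongue in the frame of mouth below -0.003 m and angle between grip's own z axis and vertical above 0.07 rad and z of tongue in the frame of mouth between -0.004 and 0.009 m and y of tongue in the frame of mouth between -0.015 and 0.015 m), for 0.1 s.
At the end, for the whole second after the job is handed in: the feeder lies flat (within 1.4 degrees) on the holder's floor (within 3 mm), its tongue 4 to 13 mm in under the lip, and its heel at least 2 mm under the catch (angle between grip's own z axis and vertical below 0.025 rad and x of tongue in the frame of mouth between -0.013 and -0.004 m and y of tongue in the frame of mouth between -0.008 and 0.008 m and x of heel in the frame of catch between 0.002 and 0.0075 m and z of heel in the frame of mouth between -0.003 and 0.003 m and z of tongue in the frame of mouth between -0.003 and 0.003 m); the robot touches nothing.
It fails at once if a bystander is moved by more than 30 mm (distance of any of pillpot, waterbowl, foodcan, treatjar, brush, cup from where it was at the start of the episode above 0.03 m).
It also fails if it takes over 53 s, if anything falls off the work surface, if the arm or the gripper's body presses on something with over 40 N, if the wrist force passes 120 N, or if a joint passes its speed limit or range.

## Working session

There is one attempt and no reset: what is moved stays moved. The work goes in short steps, Python scripts to look and compute and a tool call to move; the robot and the scene stay as the last step left them, time stands still between calls to the robot, and variables do not carry over. Pictures are saved under pics/ and viewed, about 8 in all and at most 12, crops included, and the job is handed in when it is done.

Besides the shell and the picture viewer there is one more tool, called after "Request:" by a JSON object that holds its "method" and its "body". step_arm: Moves the arm, as the interface text tells. Its arguments: {"type":"object","properties":{"commands":{"type":"array","items":{"type":"array"}}},"required":["commands"]}

```bash
mkdir -p pics; ls; python3 - <<'E'
from cell import r, vision
import cv2,pickle
d={}
for n in("scene","top"):
    c=vision.read_camera(n);d[n]=c
    cv2.imwrite(f"pics/{n}0.png",cv2.cvtColor(c["color"],cv2.COLOR_RGB2BGR))
    print(n,c["fx"],c["cx"],c["cy"],c["xyz"],c["rotation"])
pickle.dump(d,open("c0.pkl","wb"))
s=r.read_state();print(s)
E
```

```text
pics
scene 441.7481496247848 251.84198593432876 194.99765201024857 [ 1.49094516 -0.07859941  0.78894461] [-1.72376201 -1.58706408  0.78703425]
top 473.42561629378054 255.89107269932111 185.23446296535977 [ 0.32798211 -0.01096357  1.40318652] [-2.1242839   2.17991605 -0.14219332]
{'time': 0.1, 'qpos': array([ 1.09118472,  0.38378432,  0.04384694,  1.59941671, -0.01786286,
        1.16119423, -0.04990861]), 'joint_vel': array([-1.96851042e-04, -6.80625662e-05, -1.03579222e-04, -3.14299105e-03,
        1.42409253e-03,  2.26599134e-03, -2.01168561e-04]), 'joint_efforts': array([ 2.44910720e-03, -4.34724963e+01,  1.02925301e+00, -2.50453681e+01,
        1.08472112e-02,  5.47352465e-03, -2.40760713e-06]), 'tool_pos': array([ 0.24186472, -0.60242681,  0.23799295]), 'ee_rot': array([-3.08220836e+00, -5.95787782e-01,  9.71332775e-04]), 'force': array([-0.06898521,  0.19290573, -0.60200617]), 'wrist_torque': array([ 0.05721392, -0.03483059,  0.0148418 ]), 'finger_gap': 0.08590829907451993}
```

View pics/top0.png

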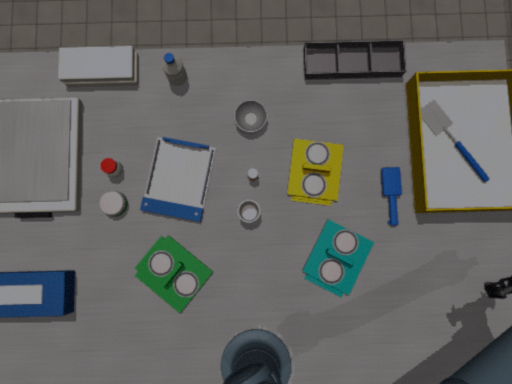

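View pics/scene0.png

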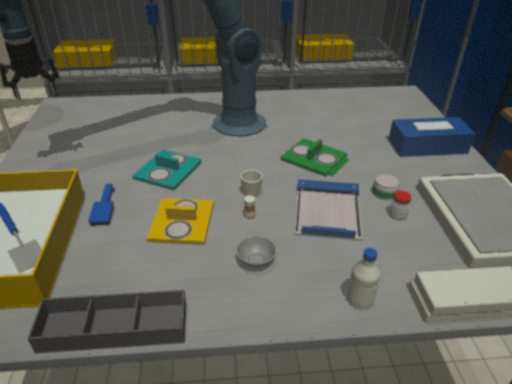

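The top view shows the yellow feeder at about (316,170) with its tongue toward the robot (bottom). The holder is at (180,178), its wide blue lip at the bottom and the narrower catch at the top. The pill pot is at (253,174).

```bash
cat > h.py <<'E'
import numpy as np,cv2
from scipy.spatial.transform import Rotation as R
def ray(c,px,z):
    px=np.atleast_2d(np.asarray(px,float))
    d=np.c_[(px[:,0]-c["cx"])/c["fx"],(px[:,1]-c["cy"])/c["fy"],np.ones(len(px))]
    d=d@R.from_rotvec(c["rotation"]).as_matrix().T
    p=np.asarray(c["xyz"]); return p+d*((z-p[2])/d[:,2])[:,None]
def mask(c,lo,hi,roi):
    h=cv2.cvtColor(c["color"],cv2.COLOR_RGB2HSV); m=cv2.inRange(h,lo,hi)
    o=np.zeros_like(m);x0,y0,x1,y1=roi;o[y0:y1,x0:x1]=m[y0:y1,x0:x1];return o
E
python3 - <<'E'
from h import *
import pickle
d=pickle.load(open("c0.pkl","rb"));t=d["top"];s=d["scene"]
def big(m):
    c=max(cv2.findContours(m,cv2.RETR_EXTERNAL,cv2.CHAIN_APPROX_NONE)[0],key=cv2.contourArea);return c[:,0]
m=mask(t,(20,120,80),(35,255,255),(280,130,350,215));c=big(m)
P=ray(t,c,0.015)[:,:2]*1000
rr=cv2.minAreaRect(P.astype(np.float32));print("feeder board",rr)
hull=cv2.convexHull(c);print(cv2.approxPolyDP(hull,2,True)[:,0].tolist())
m=mask(t,(100,120,60),(125,255,255),(130,120,225,230))
for k in cv2.findContours(m,cv2.RETR_EXTERNAL,cv2.CHAIN_APPROX_NONE)[0]:
    if cv2.contourArea(k)>40:
        P=ray(t,k[:,0],0.0235)[:,:2]*1000;rr=cv2.minAreaRect(P.astype(np.float32));print("blue",rr,cv2.boxPoints(rr).round(1).tolist())
# objects
for n,px,z in (("pot",(253,174),.06),("cup",(249,212),.06),("bowl",(251,117),.04)):print(n,ray(t,px,z))
bgr=lambda c:cv2.cvtColor(c["color"],cv2.COLOR_RGB2BGR)
rs=lambda a,f:cv2.resize(a,None,fx=f,fy=f,interpolation=cv2.INTER_CUBIC)
a=rs(bgr(t)[125:225,130:230],4);b=rs(bgr(t)[125:225,275:375],4)
e=rs(bgr(s)[170:250,285:385],4);f=rs(bgr(s)[180:260,130:230],4)
o=np.vstack([np.hstack([a,b]),np.hstack([e,f])]);cv2.imwrite("pics/crop.png",cv2.resize(o,(640,576)) if 0 else o[:,:])
cv2.imwrite("pics/crop.png",o[:600])
E
```

```text
feeder board ((549.12548828125, -187.72926330566406), (148.93899536132812, 186.39169311523438), 80.96692657470703)
[[294, 139], [342, 145], [337, 199], [330, 205], [292, 200], [287, 193]]
blue ((448.6852722167969, 237.02276611328125), (179.3911590576172, 38.50123977661133), 77.52973937988281) [[410.5, 153.60000610351562], [448.1000061035156, 145.3000030517578], [486.79998779296875, 320.3999938964844], [449.29998779296875, 328.79998779296875]]
blue ((644.7024536132812, 194.77322387695312), (136.71563720703125, 11.717625617980957), 77.69607543945312) [[624.4000244140625, 129.1999969482422], [635.9000244140625, 126.69999694824219], [665.0, 260.29998779296875], [653.5, 262.79998779296875]]
pot [[ 0.54017622 -0.0046446   0.06      ]]
cup [[0.43124222 0.00943284 0.06      ]]
bowl [[ 0.71431827 -0.00287737  0.04      ]]
```

View pics/crop.png

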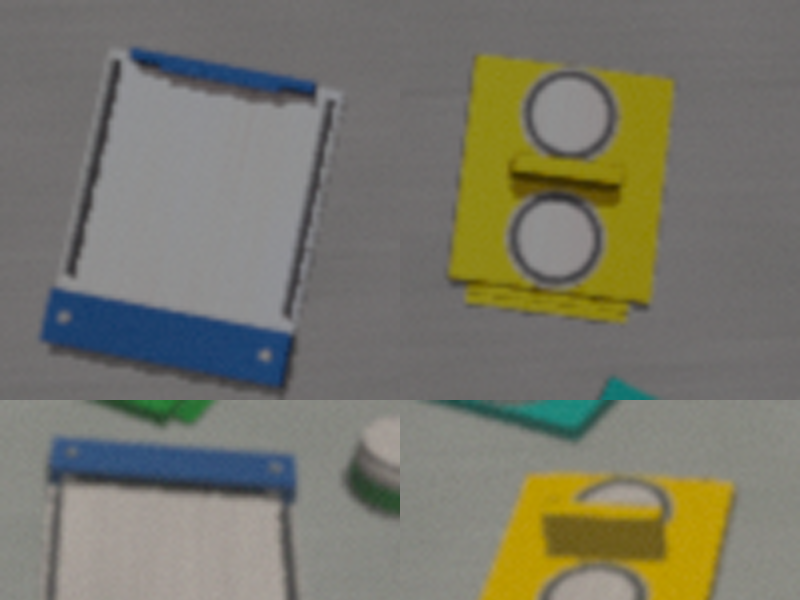

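Holder: the lip is 179 mm wide, as it should be. From the lip, the mouth is at about (0.468, 0.233) with yaw about -12.3°, and the catch edge is about 173–175 mm on. Feeder: 149 x 186 mm, grip at about (0.557, -0.189), yaw about -9°. All the sizes fit, so I turn the tool first.

Request:
{"method": "step_arm", "body": {"commands": [[1, [0, 0, 0], [0, 0, -0.103]], [1, [0, 0, 0], [0, 0, -0.103]], [1, [0, 0, 0], [0, 0, -0.103]], [1, [0, 0, 0], [0, 0, -0.103]], [1, [0, 0, 0], [0, 0, -0.103]], [1, [0, 0, 0], [0, 0, -0.103]], [1, [0, 0, 0], [0, 0, -0.103]], [1, [0, 0, 0], [0, 0, -0.103]], [1, [0, 0, 0], [0, 0, -0.103]], [1, [0, 0, 0], [0, 0, -0.103]]]}}

```text
time: 1.1
tool_pos: [0.2394, -0.5971, 0.2292]
ee_rot: [-2.333, -2.076, -0.008]
force: [-0.1, -0.9, -0.5]
finger_gap: 0.0853
```

```bash
cat >> h.py <<'E'
def plan(yaw,pos,tilt=0.):
    """remaining shift (cm) and turn (rad) in current tool axes; yaw of part x (deg), tilt deg heel-up; pos TCP (m)"""
    from cell import r
    s=r.read_state(); A=R.from_rotvec(s["ee_rot"])
    y=np.radians(yaw); B=R.from_matrix(np.array([[-np.sin(y),np.cos(y),0],[np.cos(y),np.sin(y),0],[0,0,-1]]))*R.from_rotvec([-np.radians(tilt),0,0])
    print("t",round(s["time"],2),"tcp",s["tool_pos"].round(4),"F",s["force"].round(1),"gap",round(s["finger_gap"],4))
    print("shift cm",(A.inv().apply(np.array(pos)-s["tool_pos"])*100).round(2),"turn",(A.inv()*B).as_rotvec().round(4))
    return A,B
E
python3 - <<'E'
from h import *;import pickle
plan(-9,[.557,-.189,.15])
t=pickle.load(open("c0.pkl","rb"))["top"]
print(ray(t,[316.5,165.5],.054))
E
```

```text
t 1.1 tcp [ 0.2394 -0.5971  0.2292] F [-0.1 -0.9 -0.5] gap 0.0853
shift cm [44.1  26.88  8.35] turn [-0.0106 -0.0156  0.0406]
[[ 0.56119401 -0.18870909  0.054     ]]
```

Request:
{"method": "step_arm", "body": {"commands": [[1, [4, 2.4, 0.5], [0, 0, 0.004]], [1, [4, 2.4, 0.5], [0, 0, 0.004]], [1, [4, 2.4, 0.5], [0, 0, 0.004]], [1, [4, 2.4, 0.5], [0, 0, 0.004]], [1, [4, 2.4, 0.5], [0, 0, 0.004]], [1, [4, 2.4, 0.5], [0, 0, 0.004]], [1, [4, 2.4, 0.5], [0, 0, 0.004]], [1, [4, 2.4, 0.5], [0, 0, 0.004]], [1, [4, 2.4, 0.5], [0, 0, 0.004]], [1, [4, 2.4, 0.5], [0, 0, 0.004]]]}}

```text
time: 2.1
tool_pos: [0.5305, -0.2309, 0.174]
ee_rot: [-2.395, -1.997, 0.007]
force: [1.4, -0.3, 0.1]
finger_gap: 0.0854
```

```bash
python3 - <<'E'
from h import *
plan(-9,[.557,-.189,.15])
E
```

```text
t 2.1 tcp [ 0.5305 -0.2309  0.174 ] F [ 1.4 -0.3  0.1] gap 0.0854
shift cm [4.58 1.9  2.41] turn [-0.0204 -0.0118 -0.0238]
```

Request:
{"method": "step_arm", "body": {"commands": [[1, [1.5, 0.6, 0.8], [-0.007, -0.004, -0.008]], [1, [1.5, 0.6, 0.8], [-0.007, -0.004, -0.008]], [1, [1.5, 0.6, 0.8], [-0.007, -0.004, -0.008]], [1, [0, 0, 0], [0, 0, 0]], [1, [0, 0, 0], [0, 0, 0]], [1, [0, 0, 0], [0, 0, 0]], [1, [0, 0, 0], [0, 0, 0]], [1, [0, 0, 0], [0, 0, 0]], [1, [0, 0, 0], [0, 0, 0]], [1, [0, 0, 0], [0, 0, 0]]]}}

```text
time: 3.1
tool_pos: [0.5584, -0.1812, 0.148]
ee_rot: [-2.376, -2.051, -0.003]
force: [-0.2, 0.7, -0.0]
finger_gap: 0.0855
```

```bash
python3 - <<'E'
from h import *;from cell import vision;import pickle
plan(-9,[.557,-.189,.15])
c=vision.read_camera("wrist");pickle.dump(c,open("w1.pkl","wb"));print(c["xyz"],c["rotation"],c["fx"],c["cx"],c["cy"])
cv2.imwrite("pics/w1.png",c["color"][...,::-1])
E
```

```text
t 3.1 tcp [ 0.5584 -0.1812  0.148 ] F [-0.2  0.7 -0. ] gap 0.0855
shift cm [-0.79 -0.02 -0.21] turn [-0.0008 -0.0035  0.0106]
[ 0.57004627 -0.09805669  0.28302333] [ 2.80472161 -0.20529975 -0.03564193] 316.82011614761876 255.82630571480266 187.761464711379
```

View pics/w1.png

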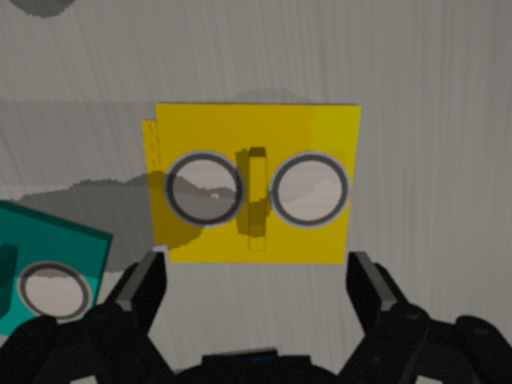

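```bash
python3 - <<'E'
from h import *;import pickle
c=pickle.load(open("w1.pkl","rb"))
print("rib ends top",ray(c,[[257,148],[257,157],[258,237],[257,250]],.054).round(4).tolist())
m=mask(c,(20,120,60),(35,255,255),(130,90,370,275))
k=max(cv2.findContours(m,0,1)[0],key=cv2.contourArea)[:,0];P=ray(c,k,.015)[:,:2]*1000
print(cv2.minAreaRect(P.astype(np.float32)))
E
```

```text
rib ends top [[0.5637, -0.1453, 0.054], [0.5627, -0.152, 0.054], [0.554, -0.2175, 0.054], [0.5515, -0.2291, 0.054]]
((550.7748413085938, -189.5626220703125), (149.93032836914062, 182.00241088867188), 81.2462158203125)
```

Wrist and top views agree on the grip at (0.558, -0.189), yaw -9°, and the rib lies midway between the fingers. Lowering now.

Request:
{"method": "step_arm", "body": {"commands": [[1, [-0.8, 0, 1.3], [0, 0, 0.01]], [1, [0, 0, 1.3], [0, 0, 0]], [1, [0, 0, 1.3], [0, 0, 0]], [1, [0, 0, 1.3], [0, 0, 0]], [1, [0, 0, 1.3], [0, 0, 0]], [1, [0, 0, 1.3], [0, 0, 0]], [1, [0, 0, 1.3], [0, 0, 0]], [1, [0, 0, 1], [0, 0, 0]], [1, [0, 0, 0.5], [0, 0, 0]], [1, [0, 0, 0], [0, 0, 0]]]}}

```text
time: 4.15
tool_pos: [0.555, -0.1886, 0.0297]
ee_rot: [-2.383, -2.036, 0.0]
force: [-0.0, -0.7, 0.5]
finger_gap: 0.0858
```

```bash
python3 - <<'E'
from h import *
plan(-9,[.558,-.189,.030])
E
```

```text
t 4.15 tcp [ 0.555  -0.1886  0.0297] F [-0.  -0.7  0.5] gap 0.0858
shift cm [ 0.01  0.31 -0.04] turn [-0.0059 -0.0047  0.0002]
```

Request:
{"method": "step_arm", "body": {"commands": [[1, [0, 0.3, -0.1], [-0.006, -0.005, 0]], [-1, [0, 0, 0], [0, 0, 0]], [-1, [0, 0, 0], [0, 0, 0]], [-1, [0, 0, 0], [0, 0, 0]], [-1, [0, 0, 0], [0, 0, 0]], [-1, [0, 0, 0], [0, 0, 0]], [-1, [0, 0, 0], [0, 0, 0]], [-1, [0, 0, 0], [0, 0, 0]], [-1, [0, 0, 0], [0, 0, 0]], [-1, [0, 0, 0], [0, 0, 0]]]}}

```text
time: 5.15
tool_pos: [0.5607, -0.1898, 0.0338]
ee_rot: [2.385, 2.037, 0.004]
force: [0.6, 0.4, 0.8]
finger_gap: 0.013
```

```bash
python3 - <<'E'
from h import *
plan(-9,[.558,-.189,.15])
E
```

```text
t 5.15 tcp [ 0.5607 -0.1898  0.0338] F [0.6 0.4 0.8] gap 0.013
shift cm [ 1.000e-02 -2.100e-01 -1.162e+01] turn [ 0.006   0.0018 -0.    ]
```

Request:
{"method": "step_arm", "body": {"commands": [[-1, [0, 0, -1.3], [0, 0, 0]], [-1, [0, 0, -1.3], [0, 0, 0]], [-1, [0, 0, -1.3], [0, 0, 0]], [-1, [0, 0, -1.3], [0, 0, 0]], [-1, [0, 0, -1.3], [0, 0, 0]], [-1, [0, 0, -1.3], [0, 0, 0]], [-1, [0, 0, -1.3], [0, 0, 0]], [-1, [0, 0, -1.3], [0, 0, 0]], [-1, [0, 0, -1.3], [0, 0, 0]], [-1, [0, 0, -0.5], [0, 0, 0]]]}}

```text
time: 6.15
tool_pos: [0.5585, -0.1891, 0.1662]
ee_rot: [2.385, 2.038, 0.002]
force: [0.7, 0.2, -3.2]
finger_gap: 0.0133
```

```bash
cat >> h.py <<'E'
M=np.array([.468,.233,.006]); YAW=-12.3; ZG=.0338; TOFF=.0   # ZG: TCP above underside
def tcp_for(dx,dz,tilt,dy=0.,M=M,yaw=YAW):
    """TCP so that tongue edge is at (dx,dy,dz) in mouth frame with heel-up tilt deg"""
    Q=R.from_euler("z",yaw,degrees=True)
    v=Q.apply(np.array([dx,dy,dz])+R.from_euler("y",-tilt,degrees=True).apply([.101,0,ZG]))
    return M+v
E
python3 - <<'E'
from h import *
p=tcp_for(.03,.08,10);print(p)
plan(-12.3,p+[0,0,0],0)
E
```

```text
[0.58875919 0.20667024 0.13682497]
t 6.15 tcp [ 0.5585 -0.1891  0.1662] F [ 0.7  0.2 -3.2] gap 0.0133
shift cm [39.57 -3.21  2.85] turn [0.0041 0.0018 0.0578]
```

Request:
{"method": "step_arm", "body": {"commands": [[-1, [3.8, -0.3, 0], [0, 0, 0.006]], [-1, [3.8, -0.3, 0], [0, 0, 0.006]], [-1, [3.8, -0.3, 0], [0, 0, 0.006]], [-1, [3.8, -0.3, 0], [0, 0, 0.006]], [-1, [3.8, -0.3, 0], [0, 0, 0.006]], [-1, [3.8, -0.3, 0], [0, 0, 0.006]], [-1, [3.8, -0.3, 0], [0, 0, 0.006]], [-1, [3.8, -0.3, 0], [0, 0, 0.006]], [-1, [3.8, -0.3, 0], [0, 0, 0.006]], [-1, [3.8, -0.3, 0], [0, 0, 0.006]]]}}

```text
time: 7.15
tool_pos: [0.6034, 0.1883, 0.1643]
ee_rot: [2.464, 1.931, -0.009]
force: [0.7, -1.0, -3.2]
finger_gap: 0.0129
```

```bash
python3 - <<'E'
from h import *
p=tcp_for(.03,.08,10);print(p)
plan(-12.3,p,10)
E
```

```text
[0.58875919 0.20667024 0.13682497]
t 7.15 tcp [0.6034 0.1883 0.1643] F [ 0.7 -1.  -3.2] gap 0.0129
shift cm [ 1.46 -1.88  2.72] turn [-0.1696  0.0137 -0.0257]
```

Now tilt, then settle and look.

Request:
{"method": "step_arm", "body": {"commands": [[-1, [0.3, -0.4, 0.4], [-0.034, 0.003, -0.005]], [-1, [0.3, -0.4, 0.4], [-0.034, 0.003, -0.005]], [-1, [0.3, -0.4, 0.4], [-0.034, 0.003, -0.005]], [-1, [0.3, -0.4, 0.4], [-0.034, 0.003, -0.005]], [-1, [0.3, -0.4, 0.4], [-0.034, 0.003, -0.005]], [-1, [0, 0, 0], [0, 0, 0]], [-1, [0, 0, 0], [0, 0, 0]], [-1, [0, 0, 0], [0, 0, 0]], [-1, [0, 0, 0], [0, 0, 0]], [-1, [0, 0, 0], [0, 0, 0]]]}}

```text
time: 8.15
tool_pos: [0.5862, 0.2196, 0.1417]
ee_rot: [2.331, 1.9, 0.174]
force: [-0.7, -0.7, -2.1]
finger_gap: 0.0132
```

```bash
python3 - <<'E'
from h import *;from cell import vision;import pickle
p=tcp_for(.03,.08,10);print(p)
plan(-12.3,p,10)
d={n:vision.read_camera(n) for n in("top","wrist","scene")};pickle.dump(d,open("c2.pkl","wb"))
f=lambda c:c["color"][...,::-1]
a=cv2.resize(f(d["top"])[110:240,120:250],(400,400),interpolation=2);b=cv2.resize(f(d["scene"])[130:260,270:400],(400,400),interpolation=2)
cv2.imwrite("pics/c2.png",np.hstack([a,b]));cv2.imwrite("pics/w2.png",f(d["wrist"]))
E
```

```text
[0.58875919 0.20667024 0.13682497]
t 8.15 tcp [0.5862 0.2196 0.1417] F [-0.7 -0.7 -2.1] gap 0.0132
shift cm [-1.22  0.42  0.56] turn [-0.0014 -0.0098  0.011 ]
```

View pics/w2.png

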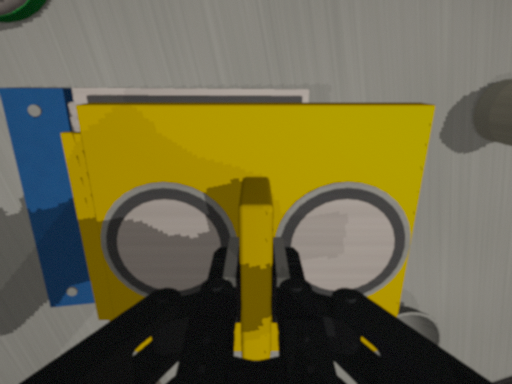

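View pics/c2.png

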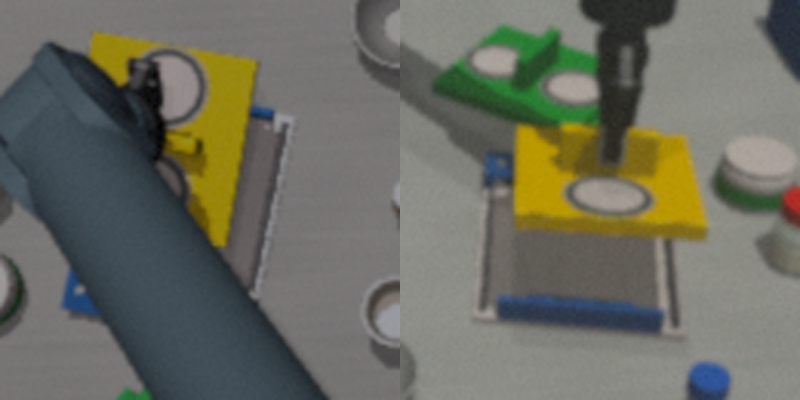

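```bash
python3 - <<'E'
from h import *;import pickle
d=pickle.load(open("c2.pkl","rb"));t=pickle.load(open("c0.pkl","rb"))["top"];w=d["wrist"]
Q=R.from_euler("z",YAW,degrees=True)
f=lambda P:(Q.inv().apply(P-M)*1000).round(1).tolist()
print("bolts top",f(ray(t,[[145.75,204.25],[196.25,213.75]],.0235)))
print("bolts wrist",f(ray(w,[[34,110],[72,291]],.0235)))
print("lip edge corner wrist",f(ray(w,[[70,88],[0,89],[49,306]],.0235)))
print("plate side edge wrist z=6",f(ray(w,[[75,90],[307,90]],.006)), f(ray(w,[[90,97],[300,97]],.014)))
# board hull in wrist on tilted plane: top corners of board far side (78,106),(433,104)
from cell import r
s=r.read_state();A=R.from_rotvec(s["ee_rot"]);T=s["tool_pos"]
def onplane(c,px,h): # plane h above underside in part/tool frame -> part coords (x,y) mm rel TCP
    px=np.atleast_2d(np.array(px,float));D=np.c_[(px[:,0]-c["cx"])/c["fx"],(px[:,1]-c["cy"])/c["fy"],np.ones(len(px))]@R.from_rotvec(c["rotation"]).as_matrix().T
    o=A.inv().apply(c["xyz"]-T);D=A.inv().apply(D);k=((ZG-h)-o[2])/D[:,2]
    P=o+D*k[:,None];return (P[:,[1,0]]*1000).round(1).tolist()
print("board far corners",onplane(w,[[78,106],[435,103]],.015),"left-bottom",onplane(w,[[100,319],[402,300]],.015))
print("tongue front far corner",onplane(w,[[62,133]],.004))
E
```

```text
bolts top [[-20.1, 76.0, 17.5], [-19.6, -74.9, 17.5]]
bolts wrist [[-20.3, 74.3, 17.5], [-19.8, -76.3, 17.5]]
lip edge corner wrist [[5.5, 89.3, 17.5], [-38.5, 88.3, 17.5], [-40.1, -89.1, 17.5]]
plate side edge wrist z=6 [[2.6, 87.4, 0.0], [184.8, 88.6, 0.0]] [[14.8, 82.8, 8.0], [176.4, 83.3, 8.0]]
board far corners [[-84.1, 71.8], [83.9, 73.1]] left-bottom [[-93.8, -52.3], [85.3, -38.6]]
tongue front far corner [[-100.9, 57.3]]
```

```bash
python3 - <<'E'
from h import *
plan(YAW,tcp_for(.015,.02,10,.001),10)
E
```

```text
t 8.3 tcp [0.586  0.2197 0.1417] F [-0.   0.2 -2.5] gap 0.0129
shift cm [-1.15 -2.07  6.21] turn [-0.0013 -0.0098  0.0113]
```

Request:
{"method": "step_arm", "body": {"commands": [[-1, [-0.2, -0.3, 0.8], [0, -0.002, 0.002]], [-1, [-0.2, -0.3, 0.8], [0, -0.002, 0.002]], [-1, [-0.2, -0.3, 0.8], [0, -0.002, 0.002]], [-1, [-0.2, -0.3, 0.8], [0, -0.002, 0.002]], [-1, [-0.2, -0.3, 0.8], [0, -0.002, 0.002]], [-1, [-0.2, -0.3, 0.8], [0, 0, 0]], [-1, [0, -0.2, 0.8], [0, 0, 0]], [-1, [0, 0, 0.4], [0, 0, 0]], [-1, [0, 0, 0], [0, 0, 0]], [-1, [0, 0, 0], [0, 0, 0]]]}}

```text
time: 9.3
tool_pos: [0.5721, 0.2085, 0.0716]
ee_rot: [2.338, 1.884, 0.157]
force: [0.3, 0.2, -3.0]
finger_gap: 0.0129
```

```bash
cat >> h.py <<'E'
def tongue():
    from cell import r
    s=r.read_state();A=R.from_rotvec(s["ee_rot"])
    v=R.from_euler("z",YAW,degrees=True).inv().apply(s["tool_pos"]+A.apply([-.001,-.101,ZG])-M)
    z=A.apply([0,0,-1]);y=A.apply([0,1,0]);x=A.apply([1,0,0])
    print("tongue est mm",(v*1000).round(1),"tilt",np.degrees(np.arcsin(y[2])).round(2),"roll",np.degrees(np.arcsin(x[2])).round(2),"yaw",np.degrees(np.arctan2(y[1],y[0])).round(2))
E
python3 - <<'E'
from h import *
plan(YAW,tcp_for(.006,.003,10,.001),10);tongue()
E
```

```text
t 9.3 tcp [0.5721 0.2085 0.0716] F [ 0.3  0.2 -3. ] gap 0.0129
shift cm [ 0.28 -0.92  1.04] turn [-0.0043  0.0028  0.0006]
tongue est mm [13.1 -2.9 15.2] tilt 9.75 roll -0.17 yaw -12.26
```

Request:
{"method": "step_arm", "body": {"commands": [[-1, [0.1, -0.1, 0.2], [-0.001, 0, 0]], [-1, [0.1, -0.1, 0.2], [-0.001, 0, 0]], [-1, [0.1, -0.1, 0.2], [-0.001, 0, 0]], [-1, [0, -0.1, 0.2], [-0.001, 0, 0]], [-1, [0, -0.1, 0.2], [0, 0, 0]], [-1, [0, 0, 0], [0, 0, 0]], [-1, [0, 0, 0], [0, 0, 0]], [-1, [0, 0, 0], [0, 0, 0]], [-1, [0, 0, 0], [0, 0, 0]], [-1, [0, 0, 0], [0, 0, 0]]]}}

```text
time: 10.3
tool_pos: [0.5712, 0.2135, 0.062]
ee_rot: [2.335, 1.881, 0.167]
force: [0.8, 0.5, -2.5]
finger_gap: 0.0131
```

```bash
python3 - <<'E'
from h import *
plan(YAW,tcp_for(-.005,.003,10,.001),10);tongue()
E
```

```text
t 10.3 tcp [0.5712 0.2135 0.062 ] F [ 0.8  0.5 -2.5] gap 0.0131
shift cm [-0.19 -1.65 -0.08] turn [0.0034 0.0003 0.0004]
tongue est mm [11.5  1.9  4.9] tilt 10.19 roll -0.02 yaw -12.28
```

Request:
{"method": "step_arm", "body": {"commands": [[-1, [-0.1, -0.3, 0], [0, 0, 0]], [-1, [-0.1, -0.3, 0], [0, 0, 0]], [-1, [0, -0.3, 0], [0, 0, 0]], [-1, [0, -0.3, 0], [0, 0, 0]], [-1, [0, -0.3, 0], [0, 0, 0]], [-1, [0, -0.2, 0], [0, 0, 0]], [-1, [0, 0, 0], [0, 0, 0]], [-1, [0, 0, 0], [0, 0, 0]], [-1, [0, 0, 0], [0, 0, 0]], [-1, [0, 0, 0], [0, 0, 0]]]}}

```text
time: 11.3
tool_pos: [0.5553, 0.2146, 0.0601]
ee_rot: [2.333, 1.878, 0.172]
force: [1.4, 1.1, -2.6]
finger_gap: 0.0132
```

```bash
python3 - <<'E'
from h import *;from cell import vision
plan(YAW,tcp_for(-.005,.003,10,.001),10);tongue()
f=lambda n:vision.read_camera(n)["color"][...,::-1]
cv2.imwrite("pics/c3.png",np.hstack([cv2.resize(f("wrist"),(500,375)),cv2.resize(f("scene")[150:270,290:386],(300,375),interpolation=2)]))
E
```

```text
t 11.3 tcp [0.5553 0.2146 0.0601] F [ 1.4  1.1 -2.6] gap 0.0132
shift cm [ 0.04 -0.06  0.02] turn [ 0.0075 -0.0007 -0.0007]
tongue est mm [-4.  -0.3  2.6] tilt 10.43 roll 0.05 yaw -12.34
```

View pics/c3.png

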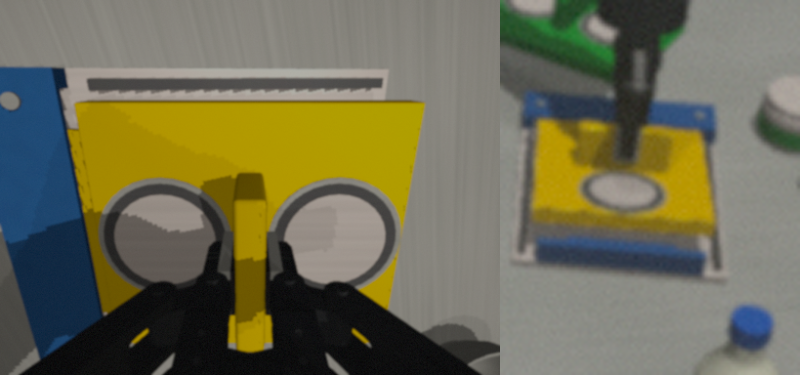

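The tongue is at or just under the lip edge and parallel to it, with the guide gap even. I push on against the strip.

Request:
{"method": "step_arm", "body": {"commands": [[-1, [0, -0.15, 0], [0, 0, 0]], [-1, [0, -0.15, 0], [0, 0, 0]], [-1, [0, -0.15, 0], [0, 0, 0]], [-1, [0, -0.15, 0], [0, 0, 0]], [-1, [0, -0.15, 0], [0, 0, 0]], [-1, [0, 0, 0], [0, 0, 0]], [-1, [0, 0, 0], [0, 0, 0]], [-1, [0, 0, 0], [0, 0, 0]], [-1, [0, 0, 0], [0, 0, 0]], [-1, [0, 0, 0], [0, 0, 0]]]}}

```text
time: 12.4
tool_pos: [0.5535, 0.2149, 0.0612]
ee_rot: [2.329, 1.873, 0.184]
force: [2.7, -1.8, -1.8]
finger_gap: 0.0128
```

```bash
python3 - <<'E'
from h import *
plan(YAW,tcp_for(-.013,.002,8,.001),8);tongue()
E
```

```text
t 12.4 tcp [0.5535 0.2149 0.0612] F [ 2.7 -1.8 -1.8] gap 0.0128
shift cm [ 0.05 -0.6   0.46] turn [ 0.0521 -0.0031 -0.002 ]
tongue est mm [-5.4 -0.2  2.8] tilt 10.98 roll 0.2 yaw -12.42
```

Request:
{"method": "step_arm", "body": {"commands": [[-1, [0, -0.3, 0.05], [0.01, 0, 0]], [-1, [0, -0.3, 0.05], [0.01, 0, 0]], [-1, [0, -0.3, 0.05], [0.01, 0, 0]], [-1, [0, -0.3, 0.05], [0.01, 0, 0]], [-1, [0, -0.2, 0], [0.01, 0, 0]], [-1, [0, -0.2, 0], [0, 0, 0]], [-1, [0, -0.2, 0], [0, 0, 0]], [-1, [0, -0.2, 0], [0, 0, 0]], [-1, [0, -0.2, 0], [0, 0, 0]], [-1, [0, -0.2, 0], [0, 0, 0]]]}}

```text
time: 13.4
tool_pos: [0.5491, 0.2154, 0.0599]
ee_rot: [2.352, 1.886, 0.177]
force: [6.3, -2.3, -3.9]
finger_gap: 0.0133
```

```bash
python3 - <<'E'
from h import *
plan(YAW,tcp_for(-.014,.001,6,.001),6);tongue()
E
```

```text
t 13.4 tcp [0.5491 0.2154 0.0599] F [ 6.3 -2.3 -3.9] gap 0.0133
shift cm [ 0.08 -0.15  0.86] turn [ 0.0637 -0.0142 -0.0049]
tongue est mm [-11.    0.1   3.6] tilt 9.65 roll 0.85 yaw -12.61
```

Request:
{"method": "step_arm", "body": {"commands": [[-1, [0.01, -0.3, 0.1], [0.008, -0.002, 0]], [-1, [0.01, -0.3, 0.1], [0.008, -0.002, 0]], [-1, [0.01, -0.3, 0.1], [0.008, -0.002, 0]], [-1, [0.01, -0.3, 0.1], [0.008, -0.002, 0]], [-1, [0.01, -0.3, 0.1], [0.008, -0.002, 0]], [-1, [0.01, -0.3, 0.1], [0.008, -0.002, 0]], [-1, [0.01, -0.3, 0.1], [0.008, -0.002, 0]], [-1, [0, -0.3, 0.1], [0.008, -0.002, 0]], [-1, [0, -0.25, 0], [0, 0, 0]], [-1, [0, -0.25, 0], [0, 0, 0]]]}}

```text
time: 14.4
tool_pos: [0.5502, 0.2151, 0.0579]
ee_rot: [2.366, 1.893, 0.153]
force: [6.5, -1.1, -2.9]
finger_gap: 0.0128
```

```bash
python3 - <<'E'
from h import *
plan(YAW,tcp_for(-.0145,.0,4,.001),4);tongue()
E
```

```text
t 14.4 tcp [0.5502 0.2151 0.0579] F [ 6.5 -1.1 -2.9] gap 0.0128
shift cm [ 0.09 -0.18  1.1 ] turn [ 0.077  -0.0106 -0.0068]
tongue est mm [-10.9   0.1   3.7] tilt 8.41 roll 0.64 yaw -12.72
```

Request:
{"method": "step_arm", "body": {"commands": [[-1, [0.02, -0.5, 0.2], [0.008, -0.004, 0.002]], [-1, [0.02, -0.5, 0.2], [0.008, -0.004, 0.002]], [-1, [0.02, -0.5, 0.2], [0.008, -0.004, 0.002]], [-1, [0.02, -0.5, 0.2], [0.008, -0.004, 0.002]], [-1, [0.02, -0.5, 0.2], [0.008, -0.004, 0.002]], [-1, [0.02, -0.5, 0.2], [0.008, -0.004, 0.002]], [-1, [0, -0.5, 0.2], [0.008, -0.004, 0.002]], [-1, [0, -0.5, 0.2], [0.008, -0.004, 0.002]], [-1, [0, -0.5, 0.1], [0.004, -0.004, 0]], [-1, [0, -0.5, 0.1], [0.004, 0, 0]]]}}

```text
time: 15.4
tool_pos: [0.5489, 0.2168, 0.0543]
ee_rot: [2.364, 1.875, 0.128]
force: [8.4, -3.7, -0.3]
finger_gap: 0.0131
```

```bash
python3 - <<'E'
from h import *
plan(YAW,tcp_for(-.0145,.0,4,.001),4);tongue()
E
```

```text
t 15.4 tcp [0.5489 0.2168 0.0543] F [ 8.4 -3.7 -0.3] gap 0.0131
shift cm [-0.03  0.03  0.77] turn [ 0.0779  0.0104 -0.0146]
tongue est mm [-12.4   1.5   0. ] tilt 8.47 roll -0.5 yaw -13.12
```

Request:
{"method": "step_arm", "body": {"commands": [[-1, [0, -0.5, 0.15], [0.02, 0.002, -0.004]], [-1, [0, -0.5, 0.15], [0.02, 0.002, -0.004]], [-1, [0, -0.5, 0.15], [0.02, 0.002, -0.004]], [-1, [0, -0.5, 0.15], [0.02, 0.002, -0.004]], [-1, [0, -0.5, 0.15], [0.02, 0.002, -0.004]], [-1, [0, -0.5, 0.15], [0.02, 0, -0.004]], [-1, [0, -0.5, 0.15], [0.02, 0, -0.004]], [-1, [0, -0.5, 0.15], [0.02, 0, -0.004]], [-1, [0, -0.5, 0.1], [0.01, 0, 0]], [-1, [0, -0.5, 0.1], [0.01, 0, 0]]]}}

```text
time: 16.4
tool_pos: [0.5511, 0.2157, 0.0474]
ee_rot: [2.433, 1.962, 0.081]
force: [9.0, -2.5, -4.5]
finger_gap: 0.0129
```

```bash
python3 - <<'E'
from h import *
plan(YAW,tcp_for(-.015,.0,3,.001),3);tongue()
E
```

```text
t 16.4 tcp [0.5511 0.2157 0.0474] F [ 9.  -2.5 -4.5] gap 0.0129
shift cm [ 0.01 -0.09  0.24] turn [-0.0081 -0.0311  0.0003]
tongue est mm [-14.5   0.8   3.2] tilt 2.54 roll 1.78 yaw -12.27
```

Request:
{"method": "step_arm", "body": {"commands": [[-1, [0, -0.5, 0.15], [0.008, -0.01, 0]], [-1, [0, -0.5, 0.15], [0.008, -0.01, 0]], [-1, [0, -0.5, 0.15], [0.008, -0.01, 0]], [-1, [0, -0.5, 0.15], [0.008, -0.01, 0]], [-1, [0, -0.5, 0.15], [0.01, -0.005, 0]], [-1, [0, -0.5, 0.15], [0.01, -0.003, 0]], [-1, [0, -0.5, 0.15], [0.01, -0.003, 0]], [-1, [0, -0.5, 0.15], [0.01, -0.003, 0]], [-1, [0, -0.5, 0.15], [0.01, -0.003, 0]], [-1, [0, -0.5, 0.15], [0.01, -0.003, 0]]]}}

```text
time: 17.4
tool_pos: [0.5518, 0.2166, 0.0455]
ee_rot: [2.433, 1.946, 0.031]
force: [9.2, -3.8, -2.5]
finger_gap: 0.0129
```

```bash
python3 - <<'E'
from h import *;from cell import vision
plan(YAW,tcp_for(-.015,.0,0,.001),0);tongue()
f=lambda n:vision.read_camera(n)["color"][...,::-1]
cv2.imwrite("pics/c4.png",np.hstack([cv2.resize(f("wrist"),(500,375)),cv2.resize(f("scene")[170:250,290:370],(300,375),interpolation=2)]))
E
```

```text
t 17.4 tcp [0.5518 0.2166 0.0455] F [ 9.2 -3.8 -2.5] gap 0.0129
shift cm [-0.08  0.04  0.57] turn [ 0.0329  0.0013 -0.0068]
tongue est mm [-14.4   1.5   2.3] tilt 1.89 roll -0.07 yaw -12.69
```

View pics/c4.png

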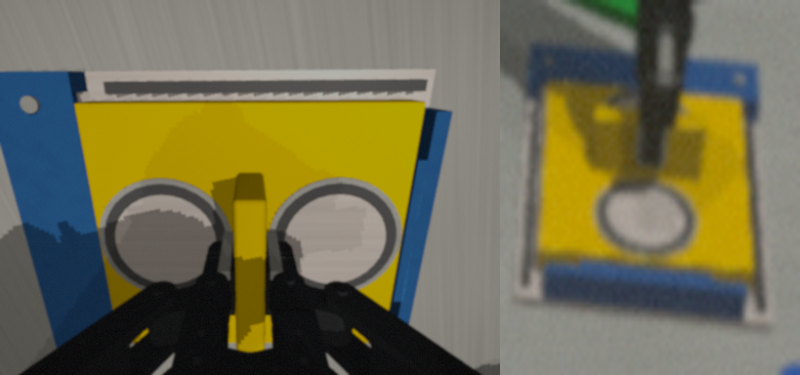

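Request:
{"method": "step_arm", "body": {"commands": [[-1, [0, -0.55, 0.25], [0.015, 0, -0.002]], [-1, [0, -0.55, 0.25], [0.015, 0, -0.002]], [-1, [0, -0.55, 0.25], [0.015, 0, -0.002]], [-1, [0, -0.55, 0.25], [0.015, 0, -0.002]], [-1, [0, -0.55, 0.25], [0.015, 0, -0.002]], [-1, [0, -0.55, 0.25], [0.015, 0, 0]], [-1, [0, -0.55, 0.25], [0.015, 0, 0]], [-1, [0, -0.55, 0.25], [0.015, 0, 0]], [-1, [0, -0.55, 0.25], [0.015, 0, 0]], [-1, [0, -0.55, 0.25], [0.015, 0, 0]]]}}

```text
time: 18.5
tool_pos: [0.5526, 0.2168, 0.0409]
ee_rot: [-2.422, -1.944, -0.004]
force: [7.1, -1.9, 1.0]
finger_gap: 0.0131
```

```bash
python3 - <<'E'
from h import *
plan(YAW,tcp_for(-.015,.0,0,.001),0);tongue()
E
```

```text
t 18.5 tcp [0.5526 0.2168 0.0409] F [ 7.1 -1.9  1. ] gap 0.0131
shift cm [-0.12 -0.01  0.11] turn [-0.0261 -0.024  -0.0034]
tongue est mm [-15.7   2.3   3.8] tilt -1.5 roll 1.37 yaw -12.48
```

Request:
{"method": "step_arm", "body": {"commands": [[-1, [0, -0.5, 0.25], [0, -0.008, 0]], [-1, [0, -0.5, 0.25], [-0.004, -0.008, 0]], [-1, [0, -0.5, 0.25], [-0.004, -0.008, 0]], [-1, [-0.05, -0.5, 0.25], [-0.004, -0.005, 0]], [-1, [-0.05, -0.5, 0.25], [-0.004, -0.005, 0]], [-1, [-0.05, -0.5, 0.25], [-0.004, 0, 0]], [-1, [0, -0.5, 0.25], [0, 0, 0]], [-1, [0, -0.5, 0.25], [0, 0, 0]], [-1, [0, -0.5, 0.25], [0, 0, 0]], [-1, [0, -0.5, 0.25], [0, 0, 0]]]}}

```text
time: 19.5
tool_pos: [0.5518, 0.2176, 0.0458]
ee_rot: [2.415, 1.923, 0.077]
force: [6.0, -4.7, 10.2]
finger_gap: 0.0131
```

```bash
python3 - <<'E'
from h import *;from cell import vision
plan(YAW,tcp_for(-.015,.0,0,.001),0);tongue()
f=lambda n:vision.read_camera(n)["color"][...,::-1]
cv2.imwrite("pics/c5.png",np.hstack([cv2.resize(f("wrist"),(500,375)),cv2.resize(f("scene")[170:250,290:370],(300,375),interpolation=2)]))
E
```

```text
t 19.5 tcp [0.5518 0.2176 0.0458] F [ 6.  -4.7 10.2] gap 0.0131
shift cm [-0.19  0.05  0.6 ] turn [ 0.0728 -0.0055 -0.011 ]
tongue est mm [-13.2   3.1  -1.2] tilt 4.17 roll 0.34 yaw -12.95
```

View pics/c5.png

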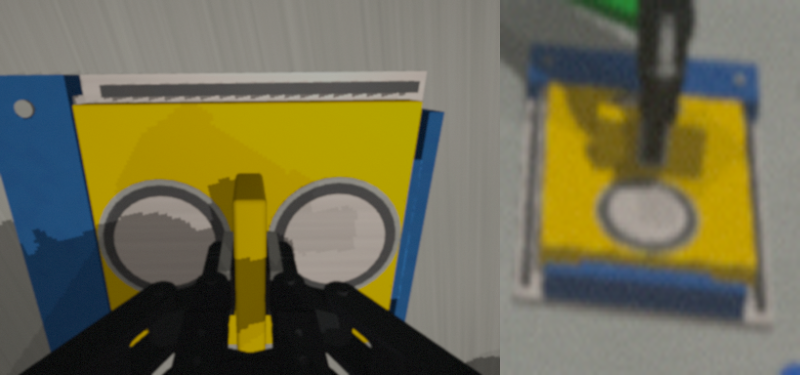

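Request:
{"method": "step_arm", "body": {"commands": [[-1, [-0.08, -0.55, 0.3], [0.018, 0, -0.003]], [-1, [-0.08, -0.55, 0.3], [0.018, 0, -0.003]], [-1, [-0.08, -0.55, 0.3], [0.018, 0, -0.003]], [-1, [-0.08, -0.55, 0.3], [0.018, 0, -0.003]], [-1, [-0.08, -0.55, 0.3], [0.018, 0, -0.003]], [-1, [-0.08, -0.55, 0.3], [0.018, -0.002, -0.003]], [-1, [-0.08, -0.55, 0.3], [0.018, -0.002, -0.003]], [-1, [-0.08, -0.55, 0.3], [0.015, -0.002, 0]], [-1, [-0.08, -0.55, 0.3], [0.012, -0.002, 0]], [-1, [-0.08, -0.55, 0.3], [0.01, -0.002, 0]]]}}

```text
time: 20.6
tool_pos: [0.5538, 0.2171, 0.0403]
ee_rot: [-2.434, -1.955, -0.039]
force: [8.1, -3.1, 6.2]
finger_gap: 0.0128
```

```bash
python3 - <<'E'
from h import *
plan(YAW,tcp_for(-.015,.0,0,.001),0);tongue()
E
```

```text
t 20.6 tcp [0.5538 0.2171 0.0403] F [ 8.1 -3.1  6.2] gap 0.0128
shift cm [-0.18 -0.12  0.04] turn [ 0.0003 -0.0318 -0.0029]
tongue est mm [-13.7   3.1   0.4] tilt 0.01 roll 1.82 yaw -12.47
```

Request:
{"method": "step_arm", "body": {"commands": [[-1, [-0.08, -0.55, 0.3], [0.01, -0.01, 0]], [-1, [-0.08, -0.55, 0.3], [0.01, -0.01, 0]], [-1, [-0.08, -0.55, 0.3], [0.009, -0.01, 0]], [-1, [-0.08, -0.55, 0.3], [0.009, -0.01, 0]], [-1, [-0.08, -0.55, 0.3], [0.009, -0.006, 0]], [-1, [-0.08, -0.55, 0.3], [0.009, -0.005, 0]], [-1, [-0.05, -0.55, 0.3], [0.009, -0.005, 0]], [-1, [-0.05, -0.55, 0.3], [0.009, -0.005, 0]], [-1, [-0.05, -0.55, 0.3], [0.009, -0.005, 0]], [-1, [-0.05, -0.55, 0.3], [0.009, -0.005, 0]]]}}

```text
time: 21.6
tool_pos: [0.5539, 0.2171, 0.0397]
ee_rot: [2.454, 1.955, -0.009]
force: [7.3, -4.6, 5.5]
finger_gap: 0.0132
```

```bash
python3 - <<'E'
from h import *;from cell import vision
plan(YAW,tcp_for(-.015,.0,0,.001),0);tongue()
f=lambda n:vision.read_camera(n)["color"][...,::-1]
cv2.imwrite("pics/c6.png",np.hstack([cv2.resize(f("wrist"),(500,375)),cv2.resize(f("scene")[170:250,290:370],(300,375),interpolation=2)]))
E
```

```text
t 21.6 tcp [0.5539 0.2171 0.0397] F [ 7.3 -4.6  5.5] gap 0.0132
shift cm [-0.18 -0.13 -0.01] turn [ 0.      0.007  -0.0109]
tongue est mm [-13.6   2.7  -0.1] tilt 0.0 roll -0.4 yaw -12.92
```

View pics/c6.png

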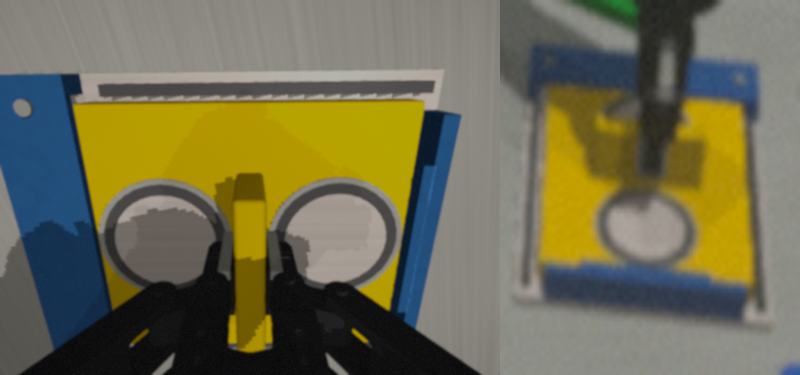

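The board is flat: TCP z is 0.0397, which matches the floor, and tilt is 0. The scene view shows the catch over the heel edge. Releasing.

Request:
{"method": "step_arm", "body": {"commands": [[1, [0, -0.4, 0.2], [0.007, 0, 0]], [1, [0, 0, 0], [0, 0, 0]], [1, [0, 0, 0], [0, 0, 0]], [1, [0, 0, 0], [0, 0, 0]], [1, [0, 0, 0], [0, 0, 0]], [1, [0, 0, 0], [0, 0, 0]], [1, [0, 0, 0], [0, 0, 0]], [1, [0, 0, 0], [0, 0, 0]], [1, [0, 0, 0], [0, 0, 0]], [1, [0, 0, 0], [0, 0, 0]]]}}

```text
time: 22.7
tool_pos: [0.5449, 0.2223, 0.0377]
ee_rot: [-2.447, -1.955, 0.022]
force: [0.5, -0.2, -0.1]
finger_gap: 0.0854
```

```bash
python3 - <<'E'
from h import *
plan(YAW,tcp_for(-.008,.0,0,.001)+[0,0,.12],0);tongue()
E
```

```text
t 22.7 tcp [0.5449 0.2223 0.0377] F [ 0.5 -0.2 -0.1] gap 0.0854
shift cm [ -0.54   1.37 -12.23] turn [-0.0158  0.005  -0.0081]
tongue est mm [-24.1   5.6  -0.5] tilt -0.91 roll -0.29 yaw -12.77
```

Request:
{"method": "step_arm", "body": {"commands": [[1, [-0.1, 0.3, -0.4], [-0.004, 0, 0]], [1, [-0.1, 0.3, -0.8], [-0.004, 0, 0]], [1, [0, 0.3, -1.5], [-0.004, 0, 0]], [1, [0, 0, -2], [0, 0, 0]], [1, [0, 0, -2.5], [0, 0, 0]], [1, [0, 0, -2.5], [0, 0, 0]], [1, [0, 0, -2.5], [0, 0, 0]], [1, [0, 0, -2.5], [0, 0, 0]], [1, [0, 0, -2.5], [0, 0, 0]], [1, [0, 0, 0], [0, 0, 0]]]}}

```text
time: 23.7
tool_pos: [0.5582, 0.2186, 0.2273]
ee_rot: [2.451, 1.955, 0.006]
force: [-0.3, 0.2, 0.3]
finger_gap: 0.0854
```

```bash
python3 - <<'E'
from h import *;from cell import vision;import pickle
plan(YAW,[.6,-.1,.2],0)
d={n:vision.read_camera(n) for n in("wrist","scene")};pickle.dump(d,open("c7.pkl","wb"))
f=lambda n:d[n]["color"][...,::-1]
cv2.imwrite("pics/c7.png",np.hstack([cv2.resize(f("wrist"),(500,375)),cv2.resize(f("scene")[170:250,290:370],(300,375),interpolation=2)]))
E
```

```text
t 23.7 tcp [0.5582 0.2186 0.2273] F [-0.3  0.2  0.3] gap 0.0854
shift cm [-30.13  11.14   2.83] turn [ 0.0071  0.0007 -0.0096]
```

View pics/c7.png

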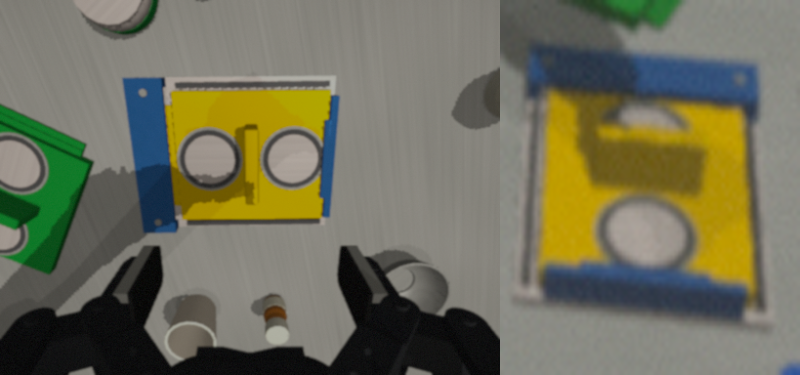

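The feeder has sprung back, with a strip of floor showing at the lip, and its heel edge is under the blue catch. Checking with numbers.

```bash
python3 - <<'E'
from h import *;import pickle
w=pickle.load(open("c7.pkl","rb"))["wrist"];Q=R.from_euler("z",YAW,degrees=True)
f=lambda P:Q.inv().apply(P-M)*1000
m=mask(w,(20,120,60),(35,255,255),(150,80,350,235))
k=max(cv2.findContours(m,0,1)[0],key=cv2.contourArea)[:,0];P=f(ray(w,k,.021))
print("yellow rect",cv2.minAreaRect(P[:,:2].astype(np.float32)),P.min(0).round(1),P.max(0).round(1))
b=mask(w,(100,120,40),(125,255,255),(120,70,350,245))
for k in cv2.findContours(b,0,1)[0]:
    if cv2.contourArea(k)>60:
        q=f(ray(w,k[:,0],.024));print("blue",cv2.minAreaRect(q[:,:2].astype(np.float32)))
s=512/500
print("rib top ends",f(ray(w,np.array([[251,126],[251,200]])*s,.06)).round(1).tolist())
E
```

```text
yellow rect ((89.55641174316406, -0.06467437744140625), (151.76486206054688, 177.62008666992188), 89.98361206054688) [  0.7 -76.   15. ] [178.3  75.8  15. ]
blue ((179.5681610107422, -0.5782318115234375), (139.2675018310547, 12.558979034423828), 89.8924789428711)
blue ((-17.870269775390625, -0.1173553466796875), (177.35939025878906, 41.31490707397461), 89.94133758544922)
rib top ends [[93.1, 43.7, 54.0], [92.5, -33.8, 54.0]]
```

```bash
python3 -c "
from cell import close_job; print(close_job())"
```

```text
the job is handed in; nothing more can be done
None
```

The feeder is locked in the holder and the job is handed in. The last move ended at 23.7 s, within the 53 s limit.

**What I did:** I gripped the feeder by its rib and carried it over the pill pot. I put the tongue under the lip at about 10° of tilt and pushed it in against the strip while lowering. On the first try at lowering, the heel rose again to about 4° of tilt. I kept turning it down while pushing, and it then went flat. I released it, it sprang back, and I raised the gripper clear.

**Last checks (wrist camera after release, before hand-in):**
- **Tongue:** the rib is at x ≈ 93 mm in the mouth frame, which puts the tongue about 8 mm in under the lip.
- **Heel:** its edge is at about 178 mm, against the wall and about 5 mm under the catch.
- **Alignment:** the feeder is centred within 1 mm sideways and square to the holder within 0.1°. Its outline measures as the true board size when taken at the flat height.
- **Robot:** the force reading is about zero and the gripper is 19 cm above the feeder.
- **Bystanders:** the arm and load never went near them. I did not measure their positions afterwards; the pill pot, cup, bowl and can look undisturbed in the last picture.

**Disagreements:**
- The arm-based tongue position was about 0.6 mm off the position implied by touching the strip.
- The two cameras differed by about 1.5 mm sideways on the holder.
- While I held it, the arm-based estimate showed a sideways offset of up to 3 mm, which was gone after release.

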